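# Wind the saw-bench length stop to its locking hole and pin it

### The job

Take the crank out of the white tray, fit it fully down on the square shaft of the blue gearbox and wind the sliding steel bar until its hole lines up with the hole in the wooden bed. Lift the crank off and lay it flat in its tray again, and then push the yellow-headed locking pin fully home through both holes, leaving the stop locked there. Move the bar only by means of the crank, and do not disturb the glue bottle, screw jar, drill or tape measure.

Things in the scene. Friction and masses are not known exactly. Their poses are not given: they have to be found in the camera images.
- bench: The fixed length stop: wooden bed 285 x 110 mm, 30 mm thick, on the table; origin on the table under the shaft axis. Its x axis is the slide direction (bed from x=-60 to x=+225 mm, y=-55 to 55 mm), z up. Blue gearbox 70 x 80 mm about the origin, top 66 mm above the table. Guide strips beside the bar reach 42 mm high.
- shaft_foot (a point): Centre of the top of the round shaft flange (44 mm across), 72 mm above the table; the seated crank rests on it. Above it the upright square shaft, 18 x 18 mm, 26 mm high, then a 14 x 14 mm tip 6 mm high. This point's axes turn with the shaft: x and y square to its flats, z up. It takes about 0.4 N m to turn and stays where it is left.
- stop_bar: Sliding steel bar, 185 x 38 mm, 12 mm thick, top 43 mm above the table; a red upright stop plate (12 x 100 mm, top 85 mm above the table) 86 mm beyond the bar's hole at its outer end. A red mark across the bar at its hole meets red marks on the bed when lined up. Same axes as the bench, slides along its x. It takes over 50 N to push it by hand.
- bar_hole (a point): Centre of the round through hole (19 mm) in the bar, at its upper face 43 mm above the table. It starts 25 to 48 mm short of the bed's hole, on the gearbox side; hard stops at 55 mm short and 14 mm past. Turning the shaft clockwise seen from above moves it along the bench's +x, 6 mm per radian (38 mm per turn); counter-clockwise moves it back.
- lock_hole (a point): Centre of the round hole (19 mm, right through the 30 mm bed) at the bed's upper face, 30 mm above the table, 120 mm from the shaft axis along the bench's x.
- tray: Fixed white open tray 240 x 170 mm (long side along its x), walls 4 mm thick and 10 mm high, inner floor about 4 mm above the table; origin under its centre.
- crank_mid (a point): Middle of the crank (about 0.4 kg), 22 mm above its flat underside, half-way between hub and knob axes; x points from hub to knob, z up. Overall 140 mm long. It lies flat on its underside.
- crank_hub (a point): Centre of the crank's hub, 50 mm from crank_mid: dark steel block 40 x 40 mm square to the crank's axes, 44 mm high, with a 21 mm square socket right through it, chamfered 3 mm at the bottom. Seated, this point is 22 mm above shaft_foot. A flat steel arm 24 mm wide, 14 mm high, flush with the underside, runs to the knob. Most of the mass is in the hub.
- crank_knob (a point): Centre of the crank's upright round orange knob, 30 mm diameter, 70 mm high (35 above and below this point; its foot is 14 mm above the crank's underside); 100 mm from the hub axis. The knob spins freely on its upright spindle, so it can be held while the crank goes round.
- pin_block: Fixed dark wooden block 70 x 70 mm, 45 mm high, with a vertical 18 mm through hole in its middle in which the pin is parked; origin under its centre.
- pin_grip (a point): Centre of the pin's yellow round head, 26 mm diameter, 40 mm high (20 above and below). Below it a steel shank 14 mm diameter, 36 mm long, with a tapered end. Home, the head rests on the bar and this point is 63 mm above the table; z up along the pin.
- pin_tip (a point): Lower end of the pin's shank, on its axis, 56 mm below pin_grip; 7 mm above the table when home.
- glue: Bystander: glue bottle, 64 mm diameter, 190 mm high, upright; origin under its centre.
- screw_jar: Bystander: amber jar of screws, 68 mm diameter, 85 mm high, upright; origin under its centre.
- drill: Bystander: cordless drill standing on its battery, about 190 mm high, up to 160 mm long (its chuck along its -x, 105 mm from the origin) and 70 mm wide; origin under its centre.
- tape: Bystander: yellow tape measure, 75 x 70 x 45 mm; origin under its centre.
Things that resemble listed ones, but are neither listed nor needed, are in the scene too. There is more than one size of the part that bears pin_grip; the job needs the larger.

How it is judged:
By the outcome, as a careful person would: the job done as asked, in the order asked, and still so for the second after the job is handed in, with the robot touching nothing.
It also fails if it takes over 72 s, if anything falls off the work surface, if the arm or the gripper's body presses on something with over 40 N, if the wrist force passes 120 N, or if a joint passes its speed limit or range.

### The arm

A 7-joint arm with a two-finger parallel gripper is mounted at the origin on the work surface. World frame = base frame: x ahead of the robot, y to its left, z up, the work surface at z = 0. Lengths are in m, angles in rad, forces in N, time in s.
With the tool pointing down it reaches from about 0.375 to 0.925 m from the base axis. Payload 3.1 kg.
Tool frame: the origin (TCP) lies between the finger pads; the fingertips stand 19 mm ahead of it and the grasp point (between the pads) is the TCP; z points along the fingers, y is the line along which they close (so a half turn about z gives the same grasp; the last joint's range is limited). The gripper opens to 85 mm and grips with 20 to 120 N. Pads are 22 mm wide; open, the fingers measure 114 mm over their backs; the gripper's body (76 mm by 85 mm) begins 54 mm behind the grasp point. The pads swing forward as they close: fully open they stand 13 mm farther back than shut.
Start: joints at [1.168, 0.383, 0.044, 1.598, -0.018, 1.161, -0.05], TCP at [0.195, -0.62, 0.25] pointing down, gripper open.
Joint ranges: [-2.61, 2.61], [-0.41, 2.15], [-1.48, 1.57], [0, 2.5], [-1.57, 4.71], [0.05, 1.97], [-2.85, 2.85]. Speed limits (rad/s): [2.79, 2.79, 3.14, 3.14, 3.14, 3.14, 3.14].

### API

Orientations are given as a unit quaternion [x, y, z, w].
In Python, from bench import move_ptp, movel, move_j, move_gripper, pause, inverse_kinematics, read_camera, camera_params, MotionError, sign_off, look_for, tip_of, read_time_s, read_qpos, read_joint_vel, read_effort, read_eef_pos, read_tcp_rot, read_ft_force, read_ft_torque, read_finger_gap, read_grasp_force gives the robot as it stands. Calls block until the motion is done:
- move_ptp(position, orientation): joint-space move of the TCP to a pose.
- movel(position, orientation=None, speed=0.15): straight line of the TCP; orientation=None keeps the orientation; speed is the mean speed in m/s.
- move_j(angles): joint-space move.
- move_gripper(opening, effort=None): finger opening in m; effort is the grip in N (None keeps the last); returns when the fingers have stopped.
- pause(seconds).
- inverse_kinematics(position, orientation): joint angles nearest the present ones, or None.
- read_camera(name): name is "scene" or "top"; returns the picture (420x560x3 uint8, red, green, blue); there is no depth.
- camera_params(name): a dict with "K" (3x3 intrinsics, pixels), "camera_from_world" (4x4, takes a point from world to camera coordinates). Camera axes: x right, y down, z forward; pixel columns grow to the right and rows downward; lengths in m; the calibration is good to about 2 mm. A picture is of the moment at which its call begins. camera_params takes no time and is no camera call.
A pose or a line that the arm cannot do raises MotionError and nothing moves.
- sign_off(): hands the job in; it is judged then, once.
Trained networks look in the newest picture that a camera, given by its name, has taken for a name from the list of things; names that differ only in an ending like _2 or _b are one class to them, and where a whole thing is asked for, a point or a joint stands for the part that bears it (a point fixed in the world has none). Each returns a list of dicts, best first, with "confidence" (0 to 1); they miss things now and then, are a little off and sometimes report something else, mostly with a low value. They report only what shows in the picture. A call takes as long as a camera call. They do not tell look-alikes from the thing itself.
- look_for(camera, name): "at" ([column, row] in pixels, amid what is visible of it).
- tip_of(camera, name): "at" ([column, row] in pixels: a listed point, or the origin of a listed thing).
Readings, each from a call of its own:
- read_time_s(): time.
- read_qpos(): joint angles.
- read_joint_vel(): joint speeds.
- read_effort(): joint torques, N m.
- read_eef_pos(): TCP position.
- read_tcp_rot(): TCP orientation.
- read_ft_force(): force on the tool from outside, world axes, zero at the start.
- read_ft_torque(): the same for the moment, N m.
- read_finger_gap(): finger opening in m.
- read_grasp_force(): force on a finger pad.
Only numpy, scipy, OpenCV 4.12 (cv2) and the standard library are available. Lean on these libraries where they do the work, as an engineer would, in place of code of your own. Each camera call takes 0.05 s, during which the arm holds its last target. There are 200 camera calls.

## Working session

There is one attempt and no reset: what is moved stays moved. The work goes in short steps, each a Python script; the robot and the scene stay as the last script left them, time stands still between calls to the robot, and variables do not carry over. Pictures are saved under pics/ and viewed, at most 10 in all, crops included, and the job is handed in when it is done.

```bash
ls; mkdir -p pics
cat > h.py <<'E'
import numpy as np, cv2
from bench import *
def snap(cam,name=None):
    im=read_camera(cam)
    if name: cv2.imwrite(f'pics/{name}.png',cv2.cvtColor(im,cv2.COLOR_RGB2BGR))
    return im
def ray(cam,px):
    p=camera_params(cam);T=np.array(p["camera_from_world"]);R=T[:3,:3];o=-R.T@T[:3,3]
    d=R.T@np.linalg.inv(p["K"])@np.array([px[0],px[1],1.]);return o,d
def at_z(cam,px,z):
    o,d=ray(cam,px);return o+d*(z-o[2])/d[2]
def proj(cam,P):
    p=camera_params(cam);T=np.array(p["camera_from_world"]);c=T[:3,:3]@np.array(P)+T[:3,3];u=np.array(p["K"])@c;return u[:2]/u[2]
E
python3 - <<'E'
from h import *
a=snap('scene');b=snap('top')
for n,c in(('scene',a),('top',b)):
    cv2.imwrite(f'pics/{n}0.png',cv2.resize(c[:,:,::-1],(800,600),interpolation=cv2.INTER_CUBIC))
    print(n,ray(n,(280,210)))
Z=dict(shaft_foot=.072,bar_hole=.043,lock_hole=.03,crank_mid=.026,crank_hub=.026,crank_knob=.053,pin_grip=.081,tray=.004,bench=0,pin_block=0,glue=0,screw_jar=0,drill=0,tape=0)
for n,z in Z.items():
    for c in('top','scene'):
        for d in tip_of(c,n)[:4]: print(n,c,np.round(d['at'],1),round(d['confidence'],2),np.round(at_z(c,d['at'],z),4))
E
```

```text
pics
scene (array([ 1.20564835, -0.72049439,  0.73774435]), array([-0.55207235,  0.6090324 , -0.56952522]))
top (array([ 0.47240302, -0.00844664,  1.16552741]), array([ 0.06998938,  0.00968126, -0.99761019]))
shaft_foot top [320.9 200.2] 0.65 [ 0.5673 -0.0856  0.072 ]
shaft_foot scene [258.6 226.8] 0.76 [ 0.5688 -0.0856  0.072 ]
bar_hole top [282.4 201.8] 0.92 [ 0.569  -0.0034  0.043 ]
bar_hole top [122.  220.1] 0.48 [0.5397 0.3499 0.043 ]
bar_hole scene [286.  222.6] 0.64 [ 0.5755 -0.0053  0.043 ]
lock_hole top [340.5 297. ] 0.64 [ 0.3582 -0.1233  0.03  ]
lock_hole top [267.1 198.9] 0.62 [0.5776 0.0304 0.03  ]
lock_hole scene [295.7 219.7] 0.76 [0.5728 0.0316 0.03  ]
crank_mid top [136.8 241.2] 0.59 [0.4928 0.3226 0.026 ]
crank_mid top [316.7 203.4] 0.33 [ 0.5645 -0.0793  0.026 ]
crank_mid scene [344.7 166.9] 0.86 [0.5078 0.3097 0.026 ]
crank_hub top [145.2 258.4] 0.72 [0.4543 0.3041 0.026 ]
crank_hub scene [327.7 160.6] 0.76 [0.4525 0.3061 0.026 ]
crank_hub scene [287.4 223.3] 0.41 [0.5643 0.0123 0.026 ]
crank_knob top [122.6 220.9] 0.89 [0.5373 0.3454 0.053 ]
crank_knob scene [362
[... 676 characters left out ...]
286.3] 0.87 [ 0.4561 -0.331   0.    ]
glue top [298.  113.9] 0.81 [ 0.7749 -0.0454  0.    ]
glue scene [342.6 285.6] 0.74 [ 0.7675 -0.0466  0.    ]
glue scene [259.1 255.4] 0.55 [ 0.574  -0.0918  0.    ]
screw_jar top [250.9 291.5] 0.69 [0.373  0.0737 0.    ]
screw_jar top [429.2 247.2] 0.17 [ 0.4601 -0.3296  0.    ]
screw_jar scene [248.1 189.7] 0.85 [0.3663 0.0814 0.    ]
drill top [210.7 116.1] 0.57 [0.7767 0.1564 0.    ]
drill scene [400.8 240.9] 0.7 [0.7773 0.1618 0.    ]
drill scene [283.9 221. ] 0.23 [0.5285 0.0404 0.    ]
tape top [335.5 295.1] 0.59 [ 0.3597 -0.1154  0.    ]
tape scene [186.4 221.5] 0.9 [ 0.3574 -0.1175  0.    ]
tape scene [137.9 284.7] 0.71 [ 0.4556 -0.3251  0.    ]
```

View pics/top0.png

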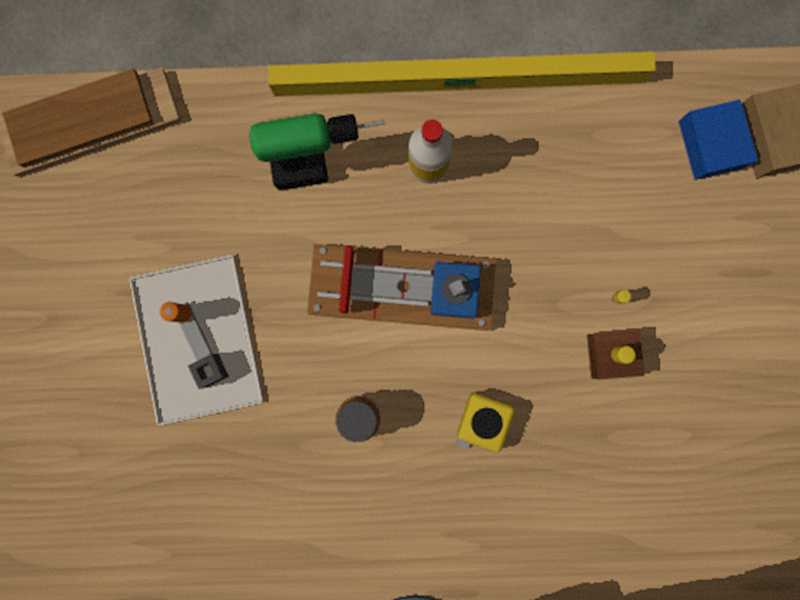

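View pics/scene0.png

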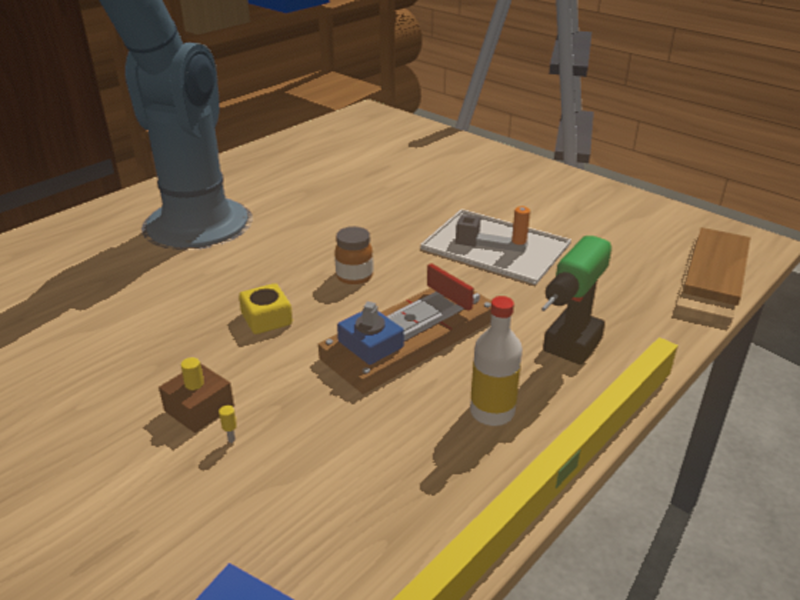

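The networks and pictures agree.
- **Pins:** two yellow heads could be the pin: one parked in the dark block (top px 435,247) and a smaller loose one (top px 436,208). By the description I choose the one in the block.
- **Crank:** the hub is at top (145,258) and the orange knob at (122,220), in the white tray. I see no second crank.
- **Shaft:** top (321,200).

Next is the close crop, with triangulation.

Run:
```python
from h import *
a=snap('scene');b=snap('top')
def crop(im,cx,cy,w,h,W,H): return cv2.resize(im[cy-h//2:cy+h//2,cx-w//2:cx+w//2],(W,H),interpolation=cv2.INTER_CUBIC)
top=np.hstack([crop(b,321,200,60,60,300,300),crop(b,282,202,100,60,500,300)])
bot=np.hstack([crop(b,135,240,60,60,300,300),crop(b,432,230,50,60,250,300),crop(a,148,282,50,60,250,300)])
cv2.imwrite('pics/crop1.png',np.vstack([top,bot])[:,:,::-1])
def tri(p,q):
    o1,d1=ray('top',p);o2,d2=ray('scene',q);s=np.linalg.lstsq(np.c_[d1,-d2],o2-o1,rcond=None)[0]
    x,y=o1+s[0]*d1,o2+s[1]*d2;return np.round((x+y)/2,4),round(np.linalg.norm(x-y),4)
for n in('shaft_foot','bar_hole','lock_hole','crank_hub','crank_knob','pin_grip','crank_mid'):
    T=tip_of('top',n);S=tip_of('scene',n)
    for t in T[:2]:
        for s in S[:2]: print(n,np.round(t['at'],1),np.round(s['at'],1),*tri(t['at'],s['at']))
for c in('top','scene'):
  for g in ((.4558,-.33,.065),(.568,-.0856,.104),(.57,-.0045,.043)): print(c,proj(c,g))
```

```text
shaft_foot [318.9 199.4] [257.5 227.1] [ 0.5674 -0.0836  0.0696] 0.0057
shaft_foot [318.9 199.4] [297.  222.1] [ 0.5981 -0.0551  0.082 ] 0.0786
bar_hole [283.6 200.1] [284.8 221.5] [ 0.5725 -0.0061  0.045 ] 0.0001
crank_hub [145.7 258.8] [327.5 159.8] [0.4538 0.3022 0.0306] 0.0011
crank_hub [145.7 258.8] [344.7 172.9] [ 0.4693  0.3304 -0.0201] 0.044
crank_knob [122.4 218.8] [365.2 157.2] [0.5434 0.3471 0.0534] 0.0039
pin_grip [435.1 205.7] [162.1 292.8] [ 0.5514 -0.3331  0.0445] 0.0046
pin_grip [435.1 205.7] [134.5 261. ] [ 0.5314 -0.3356  0.1121] 0.0484
pin_grip [434.  248.1] [162.1 292.8] [ 0.4772 -0.3194 -0.009 ] 0.0595
pin_grip [434.  248.1] [134.5 261. ] [ 0.4582 -0.3227  0.063 ] 0.0011
crank_mid [135.8 238.8] [344.6 165.5] [0.4975 0.3258 0.0198] 0.0022
top [438.02328658 249.28048396]
top [321.93052329 198.51111215]
top [282.90915806 201.32256736]
scene [130.80502615 261.52555112]
scene [258.00610505 214.36037286]
scene [284.39855878 221.46987939]
```

View pics/crop1.png

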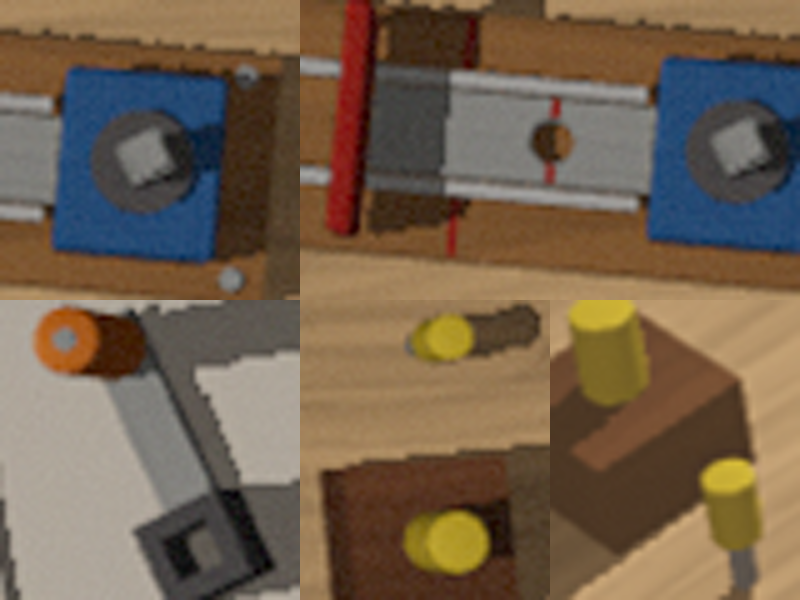

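Confirmed: the bigger pin is the one in the block, and the smaller pin stands loose beside it. The bar hole, at top px (282.4,200.6), is short of the red bed marks at (266,180) and (262,218). The shaft flats sit about 30° off. Next I refine the bench geometry, check IK and pick up the crank.

```bash
cat >> h.py <<'E'
from scipy.spatial.transform import Rotation as Ro
def down(yaw):
    c,s=np.cos(yaw),np.sin(yaw)
    return Ro.from_matrix(np.array([[c,s,0],[s,-c,0],[0,0,-1]])).as_quat()
def st(*m): print(*m,'t',round(read_time_s(),2),'p',np.round(read_eef_pos(),4),'F',np.round(read_ft_force(),1),'gap',round(read_finger_gap(),4),'q7',round(read_qpos()[6],2))
E
python3 - <<'E'
from h import *
A=at_z('top',(266.2,180.4),.03);B=at_z('top',(262.4,217.6),.03);H=at_z('top',(282.4,200.6),.043)
print('marks',A,B,'hole',H)
d=A-B;print('bench yaw deg',np.degrees(np.arctan2(-d[0],d[1]))%180+0, np.degrees(np.arctan2(d[1],d[0])))
im=cv2.cvtColor(read_camera('top'),cv2.COLOR_RGB2BGR)[180:220,301:341]
im=cv2.resize(im,None,fx=8,fy=8,interpolation=cv2.INTER_CUBIC)
g=im.min(axis=2)
for th in (125,140,155,170):
    m=(g>th).astype(np.uint8)
    cs,_=cv2.findContours(m,0,1)
    for c in cs:
        if 800<cv2.contourArea(c)<12000:
            r=cv2.minAreaRect(c);ctr=np.array(r[0])/8-.4375+[301,180];bx=cv2.boxPoints(r)/8+[300.56,179.56]
            w=[at_z('top',p,.104) for p in bx];e=w[1]-w[0]
            print(th,'ctr',ctr,at_z('top',ctr,.104),'size',np.array(r[1])/8,'yaw',np.degrees(np.arctan2(e[1],e[0]))%90)
for n,p,y in(('crank',(.4537,.304,.2),26.6),('shaft',(.568,-.085,.2),32),('pin',(.458,-.3225,.2),0),('pin',(.458,-.3225,.2),90)):
    for k in(0,180):
        q=inverse_kinematics(p,down(np.radians(y+k)));print(n,y+k,None if q is None else np.round(q,2))
E
```

```text
marks [0.61899089 0.03125606 0.03      ] [0.53643934 0.04198775 0.03      ] hole [ 0.57162302 -0.00343419  0.043     ]
bench yaw deg 82.59309273154454 -7.406907268455457
crank 26.6 [ 0.26  0.49 -1.14  1.86  0.49  1.12 -2.16]
crank 206.6 [ 0.19  0.43 -1.03  1.86  0.41  1.09  1.04]
shaft 32 [ 0.47  0.33 -0.46  1.81  0.17  1.04 -1.07]
shaft 212 [ 1.02  0.63 -1.24  1.79  0.64  1.2   1.72]
pin 0 [ 0.64  0.27 -0.11  1.86  0.04  1.01 -1.06]
pin 180 [ 1.01  0.32 -0.55  1.84  0.19  1.03  1.96]
pin 90 [ 0.84  0.29 -0.35  1.85  0.12  1.02  0.45]
pin 270 [ 0.47  0.27  0.08  1.87 -0.03  1.01 -2.58]
```

Run:
```python
from h import *
y=np.radians(26.6);q=down(y);c=np.array([.4537,.304])
move_ptp([.5,0,.32],q)
move_ptp([*c,.14],q)
move_gripper(.062,40)
movel([*c,.034],q,speed=.12); st('down')
move_gripper(.0,60); st('grip')
movel([*c,.12],speed=.15); st('lift'); snap('scene','lift')
move_ptp([.568,-.0855,.22],down(np.radians(32))); st('over'); snap('top')
im=snap('scene');cv2.imwrite('pics/over.png',cv2.resize(im[110:260,180:380],(800,600),interpolation=cv2.INTER_CUBIC)[:,:,::-1])
for cam in('top','scene'):
    for n in('crank_hub','crank_knob','crank_mid','shaft_foot'):
        for d in tip_of(cam,n)[:1]: print(cam,n,np.round(d['at'],1),round(d['confidence'],2),at_z(cam,d['at'],{'crank_knob':.239,'shaft_foot':.072}.get(n,.212)).round(4))
```

```text
down t 7.56 p [0.4542 0.3047 0.0347] F [1.2 0.2 0.8] gap 0.0621 q7 -2.23
grip t 7.88 p [0.4545 0.3049 0.0353] F [ 0.5 -0.6  5.3] gap 0.0393 q7 -2.23
lift t 8.61 p [0.4529 0.3028 0.1189] F [-0.6 -0.4 -4.3] gap 0.0394 q7 -2.14
over t 10.2 p [ 0.5677 -0.0831  0.2196] F [ 1.  -0.1 -3.6] gap 0.0391 q7 -1.21
top crank_knob [299.8 147.8] 0.58 [ 0.6499 -0.039   0.239 ]
top crank_mid [311.  171.6] 0.9 [ 0.6094 -0.0592  0.212 ]
top shaft_foot [320.7 203.6] 0.61 [ 0.5601 -0.0849  0.072 ]
scene crank_hub [258.1 171.9] 0.8 [ 0.576  -0.0899  0.212 ]
scene crank_knob [310.2 164.6] 0.65 [ 0.6627 -0.0359  0.239 ]
scene crank_mid [282.6 175.6] 0.71 [ 0.621 -0.068  0.212]
scene shaft_foot [256.6 225.6] 0.89 [ 0.5626 -0.0854  0.072 ]
```

View pics/over.png

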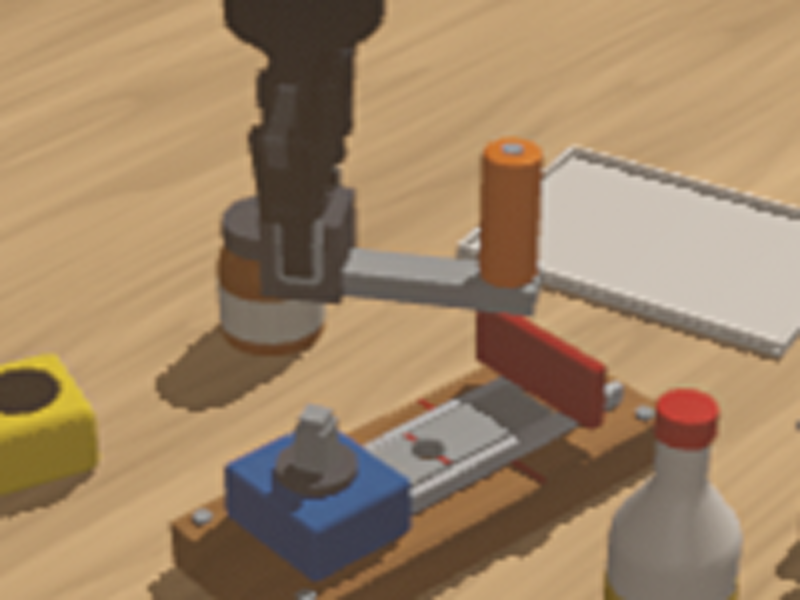

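The crank is held level above the shaft: hub at view px (305,250), shaft at (315,430). I'll lower it with force checks, shifting sideways if it catches.

Run:
```python
from h import *
q=down(np.radians(32));c=np.array([.567,-.0852])
movel([*c,.15],q,speed=.12);pause(.15);f0=read_ft_force()[2];st('pre')
for z in (.138,.134,.130,.126,.122,.118,.113,.108,.1045):
    movel([*c,z],q,speed=.06)
    f=read_ft_force()-np.array([0,0,f0]);print(z,read_eef_pos().round(4) if hasattr(read_eef_pos(),'round') else read_eef_pos(),np.round(f,1),np.round(read_ft_torque(),2))
    if f[2]>12: break
st('end')
im=snap('scene');cv2.imwrite('pics/seat.png',cv2.resize(im[150:270,180:340],(800,600),interpolation=cv2.INTER_CUBIC)[:,:,::-1])
```

```text
pre t 11.58 p [ 0.5681 -0.0851  0.1513] F [ 0.6 -0.3 -3.9] gap 0.0387 q7 -1.27
0.138 [ 0.5662 -0.0853  0.1372] [ 0.4 -0.5  1.2] [-0.03  0.04 -0.01]
0.134 [ 0.5678 -0.0851  0.1352] [-2.1 -0.4  7.8] [-0.06  0.53  0.06]
0.13 [ 0.5681 -0.085   0.1348] [-9.5 -0.5 25.7] [0.03 2.35 0.13]
end t 12.43 p [ 0.5681 -0.085   0.1348] F [-9.5 -0.5 21.8] gap 0.0394 q7 -1.29
```

View pics/seat.png

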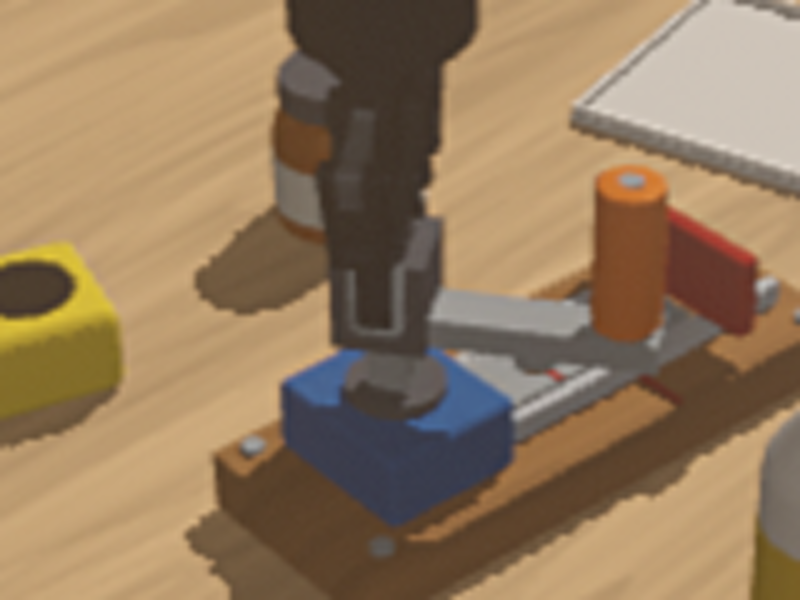

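It has caught on the shaft tip: the flange centre is at view px (395,385) and the hub at about (388,310). The push-back of -x suggests moving that way, so I'll do a small search.

Run:
```python
from h import *
q=down(np.radians(32));c=np.array([.567,-.0852])
movel([*c,.138],q,speed=.06);pause(.1)
ok=False
for d in [(-3,0),(-3,3),(-3,-3),(-6,0),(0,-3),(0,3),(3,0),(-6,-4),(-6,4)]:
    p=c+np.array(d)/1000
    movel([*p,.138],q,speed=.06);movel([*p,.1315],q,speed=.06)
    z=read_eef_pos();print(d,np.round(z,4),np.round(read_ft_force(),1),np.round(read_ft_torque(),2))
    if z[2]<.1328: ok=True;break
if ok:
    for z in (.128,.124,.120,.116,.112,.108,.1045):
        movel([*p,z],q,speed=.06);f=read_ft_force();e=read_eef_pos();print(z,np.round(e,4),np.round(f,1))
        if f[2]>18: break
st()
```

```text
(-3, 0) [ 0.5651 -0.0851  0.1347] [-6.8 -0.8 14. ] [0.01 1.49 0.04]
(-3, 3) [ 0.5641 -0.0819  0.1305] [ 2.6  0.9 -5. ] [ 0.08 -0.37  0.  ]
0.128 [ 0.5645 -0.0819  0.1291] [-1.2  0.5  3.8]
0.124 [ 0.5649 -0.0818  0.1285] [-8.4  0.2 24.2]
t 14.4 p [ 0.5649 -0.0818  0.1285] F [-8.4  0.2 24.2] gap 0.0391 q7 -1.3
```

Run:
```python
from h import *
c=np.array([.564,-.0822]);best=None
movel([*c,.1312],down(np.radians(32)),speed=.06);pause(.1)
done=False
for yw in (32,38,26):
    q=down(np.radians(yw))
    for d in [(-2,2),(0,2),(-2,0),(-3,4),(0,4),(2,2),(-4,2),(2,0),(0,-2)]:
        p=c+np.array(d)/1000
        movel([*p,.1312],q,speed=.06);g=np.array(read_ft_force());movel([*p,.1255],q,speed=.06)
        z=read_eef_pos();f=read_ft_force();print(yw,d,np.round(z,4),'lat',g.round(1),np.round(f,1),np.round(read_ft_torque(),2))
        if z[2]<.1265: done=True;break
    if done or read_time_s()>20: break
if done:
    for z in (.122,.118,.114,.110,.106,.1035):
        movel([*p,z],q,speed=.06);f=read_ft_force();print(z,np.round(read_eef_pos(),4),np.round(f,1))
        if f[2]>25: break
st()
```

```text
32 (-2, 2) [ 0.5633 -0.08    0.1286] lat [ 5.2  1.2 -5.4] [-2.4  0.6 13.3] [ 0.09  0.56 -0.04]
32 (0, 2) [ 0.5641 -0.0802  0.1281] lat [ 1.2  0.5 -3. ] [-5.3  0.4 17. ] [0.02 1.29 0.05]
32 (-2, 0) [ 0.5639 -0.0815  0.1284] lat [ 5.   3.  -0.3] [-2.3  3.3 15.8] [0.68 0.42 0.02]
32 (-3, 4) [ 0.5622 -0.0784  0.1287] lat [3.9 1.2 0.2] [-2.6  0.7 19.2] [ 0.08  0.64 -0.  ]
32 (0, 4) [ 0.563  -0.0786  0.1285] lat [ 1.8  0.1 -2.8] [-9.  -1.2 23.1] [-0.07  1.98  0.02]
32 (2, 2) [ 0.5648 -0.0808  0.1278] lat [-1.3  0.5 -4.1] [-8.9 -1.6 19.3] [-0.12  2.05  0.02]
32 (-4, 2) [ 0.5624 -0.0792  0.1286] lat [ 4.9  1.7 -0.9] [-1.6  1.8 15. ] [ 0.35  0.24 -0.02]
32 (2, 0) [ 0.5654 -0.0826  0.1286] lat [ 1.9  1.5 -3.1] [-7.9 -0.7 22.8] [0.11 2.03 0.09]
32 (0, -2) [ 0.5651 -0.0831  0.1287] lat [2.6 3.9 0. ] [-5.2  3.3 19.6] [0.81 1.21 0.08]
38 (-2, 2) [ 0.5635 -0.08    0.1283] lat [ 4.5  2.9 -0.7] [-1.6  2.3 17.2] [0.59 0.48 0.02]
38 (0, 2) [ 0.5643 -0.0806  0.128 ] lat [ 3.   2.4 -0.7] [-3.7  1.1 16.6] [0.42 0.91 0.01]
38 (-2, 0) [ 0.5641 -0.0812  0.1283] lat [5.3 2.4 0.3] [-1.2  3.6 15.2] [0.8  0.22 0.04]
38 (-3, 4) [ 0.5626 -0.0788  0.1285] lat [5.2 2.4 1.6] [-1.   1.1 18.5] [0.16 0.28 0.  ]
38 (0, 4) [ 0.5633 -0.0787  0.1284] lat [ 2.7  1.2 -2.3] [-7.6  0.4 23.8] [-0.09  1.72  0.  ]
38 (2, 2) [ 0.5653 -0.0808  0.1281] lat [ 1.4  0.7 -3.9] [-7.8 -0.3 20.5] [-0.09  1.97  0.07]
38 (-4, 2) [ 0.5627 -0.0791  0.1286] lat [5.  3.2 0.6] [-1.6  2.5 15.2] [ 0.44  0.12 -0.03]
38 (2, 0) [ 0.5657 -0.0821  0.1285] lat [ 2.1  1.7 -2.2] [-8.2  2.  21.2] [ 0.41  1.85 -0.04]
38 (0, -2) [ 0.5654 -0.0825  0.1285] lat [2.8 3.4 0.5] [-3.2  4.3 18.6] [ 1.    0.97 -0.05]
t 24.05 p [ 0.5654 -0.0825  0.1285] F [-3.2  4.3 18.6] gap 0.0394 q7 -1.2
```

The lateral forces say the hub still sits too far along -crank-x, so I step that way.

Run:
```python
from h import *
c=np.array([.564,-.0822]);done=False
for d,yw in [((4,3),34),((6,4),34),((8,5),34),((5,6),34),((3,5),30)]:
    q=down(np.radians(yw))
    p=c+np.array(d)/1000
    movel([*p,.1312],q,speed=.1);g=np.array(read_ft_force());movel([*p,.1255],q,speed=.1)
    z=read_eef_pos();f=read_ft_force();print(yw,d,np.round(z,4),'lat',g.round(1),np.round(f,1),np.round(read_ft_torque(),2))
    if z[2]<.127: done=True;break
if done:
    for z in (.121,.116,.111,.106,.1035):
        movel([*p,z],q,speed=.1);f=read_ft_force();print(z,np.round(read_eef_pos(),4),np.round(f,1))
        if f[2]>25: break
st()
im=snap('scene');t=snap('top')
cv2.imwrite('pics/seat2.png',np.hstack([cv2.resize(im[165:245,210:290],(400,400),interpolation=cv2.INTER_CUBIC),cv2.resize(t[150:230,280:360],(400,400),interpolation=cv2.INTER_CUBIC)])[:,:,::-1])
```

```text
34 (4, 3) [ 0.5661 -0.0794  0.1237] lat [-0.6 -0.8 -3.7] [-0.9  1.7 -2.5] [ 0.36  0.33 -0.06]
0.121 [ 0.5661 -0.0793  0.119 ] [-2.2  0.9 -4.9]
0.116 [ 0.5661 -0.0792  0.1146] [-3.   1.2 -6.6]
0.111 [ 0.5662 -0.0792  0.1102] [-5.5  2.  -3.6]
0.106 [ 0.5661 -0.0792  0.1054] [-5.7  1.7 -2.5]
0.1035 [ 0.5661 -0.0792  0.1034] [-7.9  1.7  0.6]
t 25.8 p [ 0.5661 -0.0792  0.1034] F [-7.9  1.7  0.6] gap 0.039 q7 -1.29
```

View pics/seat2.png

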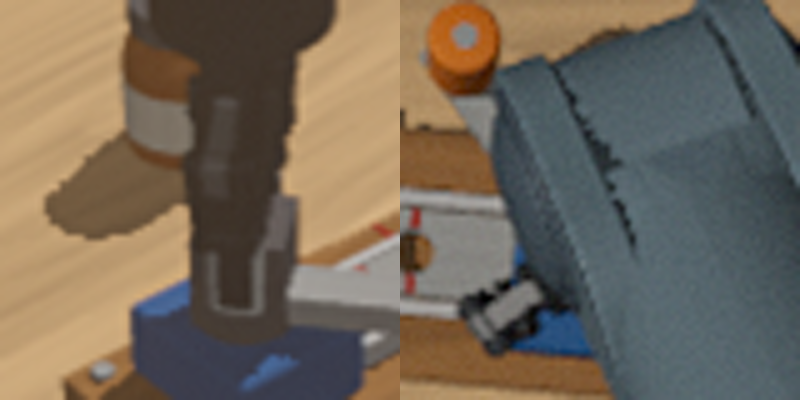

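The crank is seated (TCP 0.1034, the predicted seated height). The knob top is at top px (292.6,157.4). Now I release it, take the knob and wind in force-corrected arc segments.

```bash
cat >> h.py <<'E'
def wind(C,psi,dpsi,z,q,step=.3,speed=.22,b=np.zeros(3)):
    n=max(1,int(np.ceil(abs(dpsi)/step)));C=np.array(C,float)
    for i in range(n):
        psi+=dpsi/n;r=np.array([np.cos(psi),np.sin(psi)])
        movel([*(C+.1*r),z],q,speed=speed)
        F=(np.array(read_ft_force())-b)[:2];Fr=F@r
        C+=.0003*np.clip(Fr,-15,15)*r
        if i%3==0 or i==n-1: print(round(np.degrees(psi)),'F',F.round(1),'Fr',round(Fr,1),'C',C.round(4),round(read_time_s(),1))
        if np.linalg.norm(F)>45: print('FORCE');break
    return C,psi
E
python3 - <<'E'
from h import *
e=np.array(read_eef_pos());K0=at_z('top',(292.6,157.4),.156)
move_gripper(.06);movel([e[0],e[1],.185],speed=.25)
snap('top');snap('scene')
K=[K0[:2]]
for cam in('top','scene'):
    for d in tip_of(cam,'crank_knob')[:1]: K.append(at_z(cam,d['at'],.121)[:2]);print(cam,K[-1],round(d['confidence'],2))
print('K0',K0); K=np.mean(K,0)
for cam in('top','scene'):
    for n,z in(('shaft_foot',.072),('bar_hole',.043)):
        for d in tip_of(cam,n)[:1]: print(cam,n,at_z(cam,d['at'],z).round(4),round(d['confidence'],2))
q=down(np.radians(34))
kt=.5*(K+e[:2]+.1*np.array([np.cos(.58),np.sin(.58)]));print('K',K,'kt',kt)
movel([*kt,.185],q,speed=.25);b=np.array(read_ft_force());movel([*kt,.125],speed=.15);st()
if read_ft_force()[2]-b[2]<10:
    move_gripper(0,40);pause(.1);st('gripped');print('b',b)
E
```

```text
top [ 0.64266687 -0.02689489] 0.78
scene [ 0.65357774 -0.02479   ] 0.72
K0 [ 0.64696647 -0.02679885  0.156     ]
top bar_hole [ 0.5735 -0.0009  0.043 ] 0.81
scene shaft_foot [ 0.5319 -0.3677  0.072 ] 0.73
scene bar_hole [ 0.5704 -0.0069  0.043 ] 0.79
K [ 0.64773703 -0.02616125] kt [ 0.64876266 -0.0252847 ]
t 28.2 p [ 0.6484 -0.026   0.125 ] F [-0.3 -0.4 -0.4] gap 0.0601 q7 -1.37
gripped t 28.68 p [ 0.6499 -0.025   0.1263] F [1.  0.4 2.7] gap 0.029 q7 -1.37
b [ 0.10318304 -0.95424331 -0.61902478]
```

Run:
```python
from h import *
C=np.array([.5665,-.080]);psi=np.arctan2(-.025+.080,.6495-.5665)
q=down(np.radians(34));b=np.array(read_ft_force())
try: C,psi=wind(C,psi,-6.1,.126,q,b=b)
except MotionError as x: print(x)
st();print(C,psi)
t=snap('top');s=snap('scene')
for cam in('top','scene'):
    for d in tip_of(cam,'bar_hole')[:1]: print(cam,at_z(cam,d['at'],.043).round(4),round(d['confidence'],2))
cv2.imwrite('pics/wound.png',np.hstack([cv2.resize(s[190:250,260:320],(400,400),interpolation=cv2.INTER_CUBIC),cv2.resize(t[170:230,240:300],(400,400),interpolation=cv2.INTER_CUBIC)])[:,:,::-1])
```

```text
17 F [ 0.2 -0.9] Fr -0.1 C [ 0.5665 -0.08  ] 29.0
-33 F [-2.2 -0.2] Fr -1.7 C [ 0.565  -0.0796] 29.8
-83 F [-2.6 -1.1] Fr 0.7 C [ 0.5647 -0.0792] 30.7
-133 F [-2.1  1.1] Fr 0.6 C [ 0.5643 -0.0802] 31.5
-183 F [-1.3  0.9] Fr 1.4 C [ 0.5636 -0.0804] 32.4
-233 F [-1.6  1.9] Fr 2.5 C [ 0.5626 -0.0794] 33.2
-283 F [-0.3  2.2] Fr 2.1 C [ 0.5626 -0.0777] 34.1
-316 F [2.5 2.3] Fr 3.4 C [ 0.5637 -0.0763] 34.6
t 34.62 p [ 0.6352 -0.0075  0.1262] F [3.5 2.7 3.7] gap 0.0291 q7 -1.41
[ 0.56366689 -0.07634243] -5.514782904568438
top [0.5815 0.0296 0.043 ] 0.96
scene [0.5758 0.0365 0.043 ] 0.87
```

View pics/wound.png

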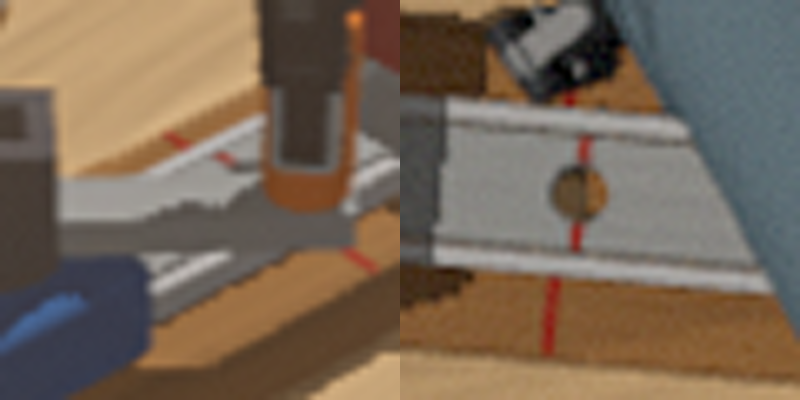

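The bar mark is at crop px (581,195), and the bed-mark line crosses at about (562,195). The bar is still about 6 mm short. I compute the gap exactly and wind on.

```bash
cat >> h.py <<'E'
def short(bar,m1,m2):
    h=at_z('top',bar,.043)[:2];a=at_z('top',m1,.03)[:2];b_=at_z('top',m2,.03)[:2]
    d=(a-b_)/np.linalg.norm(a-b_);n=np.array([-d[1],d[0]]);return (a-h)@n
E
python3 - <<'E'
from h import *
f=lambda x,y:(240+(x-400)/6.667,170+y/6.667)
s=short(f(581,195),f(571,95),f(547,355));print('short',s)
q=down(np.radians(34));b=np.array([.3,-.4,0]);s=abs(s)
C,psi=wind([.5650,-.0770],-5.5148,-s/.006,.126,q,b=b)
pause(.15);st();print(C,psi)
t=snap('top')
cv2.imwrite('pics/wound2.png',cv2.resize(t[170:230,225:305],(800,600),interpolation=cv2.INTER_CUBIC)[:,:,::-1])
E
```

```text
short 0.006959097790630676
-333 F [2.1 1. ] Fr 2.4 C [ 0.5656 -0.0767] 35.1
-382 F [ 0.7 -0.7] Fr 1.0 C [ 0.5671 -0.0767] 36.0
t 36.11 p [ 0.6579 -0.1176  0.126 ] F [ 1.3 -0.6  7.2] gap 0.0293 q7 -1.24
[ 0.56709724 -0.07670428] -6.674649631771781
```

View pics/wound2.png

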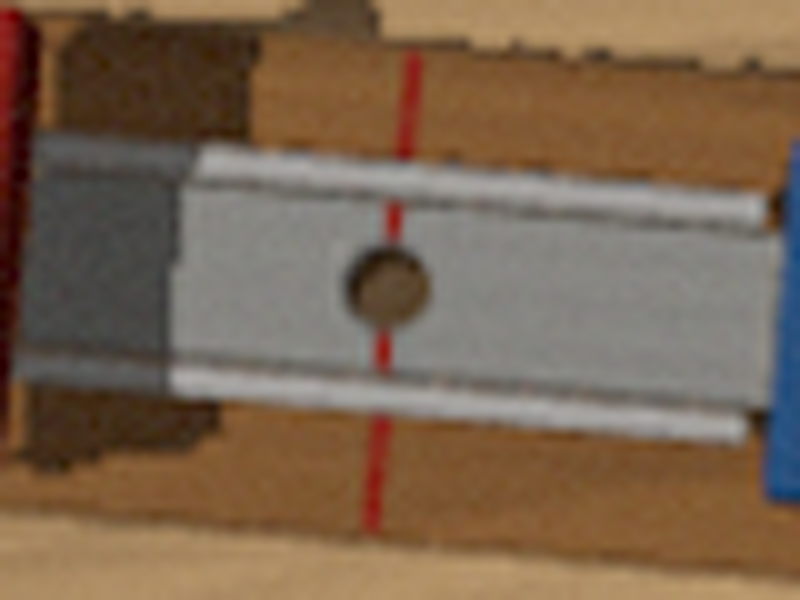

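The bar mark at (389,287) lies on the bed-mark line (about 394 at row 285), so it is aligned to within about 0.5 mm after parallax. Now the crank goes back to the tray.

Run:
```python
from h import *
print('over mm',1e3*short((263.8,198.6),(266.5,175.5),(262.2,223)))
move_gripper(.06);e=np.array(read_eef_pos());movel([e[0],e[1],.19],speed=.25)
q=down(np.radians(-21));h=[.566,-.0787]
movel([*h,.19],q,speed=.2)
b=np.array(read_ft_force());movel([*h,.105],q,speed=.2);st('athub')
if read_ft_force()[2]-b[2]>15: raise SystemExit('contact')
move_gripper(0,60);st('grip')
movel([*h,.20],q,speed=.15);st('up');snap('scene')
t=snap('top');cv2.imwrite('pics/t3.png',t[:,:,::-1])
for d in tip_of('top','bar_hole')[:1]: print('hole',d['at'],d['confidence'])
p=[.4537,.304]
move_ptp([*p,.15],down(np.radians(26.6)));st('tray')
movel([*p,.042],speed=.2);movel([*p,.0365],speed=.05);st('low')
```

```text
over mm -0.678574950575522
athub t 38.65 p [ 0.5666 -0.0785  0.1052] F [-0.2  0.7  0.7] gap 0.0601 q7 -2.17
grip t 38.96 p [ 0.5674 -0.0805  0.1074] F [-2.8 -2.1  5.8] gap 0.0389 q7 -2.17
up t 39.74 p [ 0.5648 -0.0786  0.1986] F [ 0.6  0.  -3.6] gap 0.0391 q7 -2.09
hole [263.2, 198.0] 0.74
tray t 41.38 p [0.4556 0.3018 0.1498] F [ 0.8  0.1 -3. ] gap 0.0389 q7 -2.18
low t 42.33 p [0.4558 0.305  0.039 ] F [-0.7 -2.4  7.7] gap 0.0387 q7 -2.3
```

Run:
```python
from h import *
move_gripper(.062);e=np.array(read_eef_pos());movel([e[0],e[1],.17],speed=.25)
P1=at_z('top',(438.4,248),.085);print('pin top',P1,'hole',at_z('top',(263.8,198.6),.043))
p=np.array([.4580,-.3265]);q=down(0.)
move_ptp([.46,-.05,.28],down(0.));move_ptp([*p,.15],q);st('over pin')
snap('scene');a=[d['at'] for d in tip_of('scene','pin_grip')];print(a,[at_z('scene',x,.065).round(4) for x in a])
for d in tip_of('scene','crank_mid')[:1]: print('crank',at_z('scene',d['at'],.026),d['confidence'])
b=np.array(read_ft_force());movel([*p,.071],q,speed=.15);st('at pin')
if read_ft_force()[2]-b[2]>12: raise SystemExit('contact')
move_gripper(0,60);st('grip')
movel([*p,.16],q,speed=.2);st('up')
move_ptp([.577,.038,.15],q)
movel([.577,.038,.118],q,speed=.1);pause(.15);st('hover')
s=snap('scene');t=snap('top')
for cam in('top','scene'):
    for n in('pin_tip','bar_hole','pin_grip'):
        for d in tip_of(cam,n)[:1]: print(cam,n,np.round(d['at'],1),round(d['confidence'],2))
cv2.imwrite('pics/hover.png',np.vstack([np.hstack([cv2.resize(s[160:240,260:340],(400,400),interpolation=cv2.INTER_CUBIC),cv2.resize(t[160:240,220:300],(400,400),interpolation=cv2.INTER_CUBIC)]),cv2.resize(s[130:190,300:420],(800,200),interpolation=cv2.INTER_CUBIC)])[:,:,::-1])
```

```text
pin top [ 0.45872972 -0.32508365  0.085     ] hole [0.57730396 0.03719358 0.043     ]
over pin t 45.92 p [ 0.4597 -0.3245  0.151 ] F [0.2 0.3 0.8] gap 0.0619 q7 -1.35
[[138.0, 259.6], [160.0, 289.7]] [array([ 0.4614, -0.3171,  0.065 ]), array([ 0.563 , -0.3406,  0.065 ])]
crank [0.50581395 0.31739043 0.026     ] 0.67
at pin t 46.74 p [ 0.4587 -0.3265  0.0715] F [0.9 0.3 0.4] gap 0.0623 q7 -1.43
grip t 47.17 p [ 0.4591 -0.3257  0.0724] F [-1.   3.4  5.7] gap 0.0243 q7 -1.43
up t 47.76 p [ 0.4571 -0.3268  0.1593] F [-0.5  0.5 -1.6] gap 0.0244 q7 -1.34
hover t 49.8 p [0.576  0.0428 0.118 ] F [ 0.4  0.2 -1.1] gap 0.0 q7 -2.12
top pin_tip [428.6 211.1] 0.59
top pin_grip [136.9 237. ] 0.64
scene pin_tip [275.5 206.5] 0.72
scene bar_hole [328.8 161. ] 0.24
scene pin_grip [158.9 289.9] 0.67
```

View pics/hover.png

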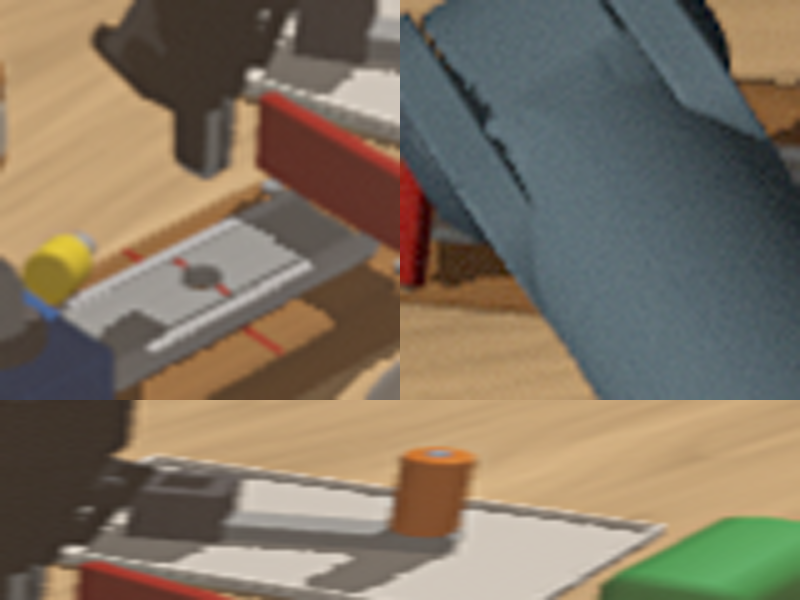

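The pin was knocked out on the way: the path went too low over the shaft, which was my error. Its head is now at crop (60,268), scene px (272,213), beside the gearbox. The crank lies flat in the tray. I clear the view and locate the pin.

Run:
```python
from h import *
movel([.56,.10,.24],speed=.35);move_gripper(.06);st()
s=snap('scene');t=snap('top')
L={}
for cam in('top','scene'):
    for n in('pin_tip','pin_grip'):
        for d in tip_of(cam,n)[:3]: print(cam,n,np.round(d['at'],1),round(d['confidence'],2),at_z(cam,d['at'],.043).round(4))
cv2.imwrite('pics/drop.png',np.vstack([np.hstack([cv2.resize(s[180:240,240:300],(400,400),interpolation=cv2.INTER_CUBIC),cv2.resize(t[170:240,280:350],(400,400),interpolation=cv2.INTER_CUBIC)]),cv2.resize(t[180:225,240:360],(533,200),interpolation=cv2.INTER_CUBIC) if 0 else np.zeros((1,800,3),np.uint8)])[:,:,::-1])
```

```text
t 51.34 p [0.56   0.1    0.2398] F [-0.7  0.5  0.5] gap 0.0599 q7 -2.13
top pin_tip [427.7 208.6] 0.48 [ 0.5442 -0.319   0.043 ]
top pin_grip [306.7 273.9] 0.56 [ 0.4109 -0.0511  0.043 ]
scene pin_tip [344.2 286.8] 0.7 [ 0.7973 -0.0865  0.043 ]
scene pin_tip [165.2 310.4] 0.62 [ 0.5929 -0.3552  0.043 ]
scene pin_tip [235.8 202.3] 0.59 [ 0.433  -0.0242  0.043 ]
scene pin_grip [160.9 293.1] 0.67 [ 0.5508 -0.3327  0.043 ]
scene pin_grip [299.2 223.4] 0.66 [0.5995 0.0123 0.043 ]
scene pin_grip [233.1 203.2] 0.59 [ 0.4311 -0.0312  0.043 ]
```

View pics/drop.png

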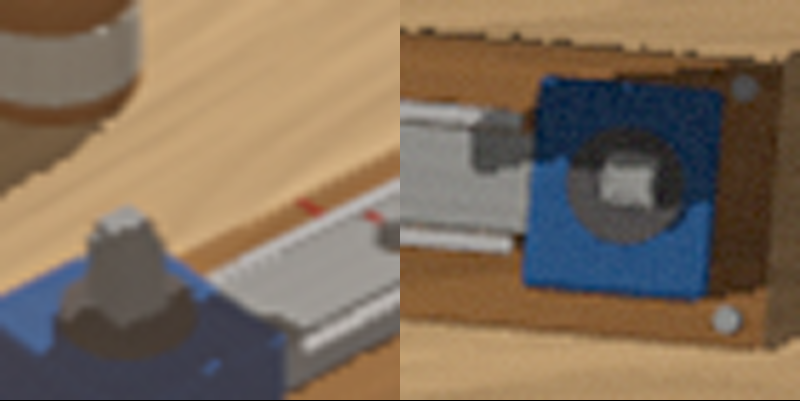

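The gearbox area is clear: the pin rolled off to near top px (307,274), scene (234,203), on the table between the jar and the tape. I've now used all ten picture views, so I'll locate it numerically by colour.

```bash
cat > seg.py <<'E'
from h import *
for cam,c in(('top',(307,274)),('scene',(234,203))):
    im=read_camera(cam);x0,y0=c[0]-22,c[1]-22
    A=cv2.resize(im[y0:y0+44,x0:x0+44],None,fx=4,fy=4,interpolation=cv2.INTER_CUBIC)
    hsv=cv2.cvtColor(A,cv2.COLOR_RGB2HSV)
    ms={'yel':cv2.inRange(hsv,(22,170,70),(34,255,255)),'grey':cv2.inRange(hsv,(0,0,70),(180,55,255))}
    for k,m in ms.items():
        for ct in cv2.findContours(m,0,1)[0]:
            if cv2.contourArea(ct)>60:
                r=cv2.minAreaRect(ct);f=lambda p:np.array(p)/4-.375+[x0,y0]
                print(cam,k,f(r[0]).round(1),'size',np.round(np.array(r[1])/4,1),'box',f(cv2.boxPoints(r)).round(1).tolist(),'w',at_z(cam,f(r[0]),.013).round(4)[:2])
st()
E
python3 seg.py
python3 - <<'E'
from h import *
for cam in('top','scene'):
    for n in('pin_tip','pin_grip'):
        for d in tip_of(cam,n)[:3]: print(cam,n,np.round(d['at'],1),round(d['confidence'],2),at_z(cam,d['at'],.013).round(4))
E
```

```text
top yel [325.4 286.5] size [17.8  6. ] box [[322.4, 277.6], [328.4, 277.6], [328.4, 295.4], [322.4, 295.4]] w [ 0.3804 -0.0926]
top yel [307.1 272.7] size [11.6 18.4] box [[296.8, 269.0], [314.8, 265.0], [317.3, 276.3], [299.3, 280.3]] w [ 0.4119 -0.0531]
top grey [288.5 292.1] size [7.8 6.5] box [[284.6, 295.4], [284.6, 288.9], [292.4, 288.9], [292.4, 295.4]] w [ 0.3704 -0.0106]
top grey [286.4 286.5] size [5.2 3.5] box [[284.6, 283.9], [288.1, 283.9], [288.1, 289.1], [284.6, 289.1]] w [ 0.3828 -0.0062]
scene yel [221.4 214.3] size [ 9.9 17.4] box [[211.6, 216.4], [224.5, 204.8], [231.1, 212.1], [218.2, 223.8]] w [ 0.4112 -0.0531]
scene grey [247.1 218.2] size [12.2 16.5] box [[238.9, 212.1], [255.4, 212.1], [255.4, 224.4], [238.9, 224.4]] w [ 0.4685 -0.0232]
scene grey [231.8 205.3] size [5.5 8.2] box [[226.9, 205.7], [233.3, 200.6], [236.7, 204.9], [230.3, 210.0]] w [ 0.4019 -0.0099]
scene grey [245.2 189.1] size [20.7 11.4] box [[234.5, 194.3], [235.1, 182.8], [255.8, 183.9], [255.3, 195.3]] w [0.3735 0.0644]
t 51.74 p [0.56 0.1  0.24] F [ 0.7 -1.1  0.6] gap 0.0599 q7 -2.13
top pin_tip [427.9 207.2] 0.66 [ 0.5493 -0.3279  0.013 ]
top pin_grip [305.9 271. ] 0.79 [ 0.4157 -0.0507  0.013 ]
top pin_grip [435.6 206.7] 0.56 [ 0.5498 -0.3451  0.013 ]
top pin_grip [137.9 236.3] 0.53 [0.504  0.3238 0.013 ]
scene pin_tip [161.3 311.5] 0.78 [ 0.5633 -0.3461  0.013 ]
scene pin_tip [234.9 204. ] 0.76 [ 0.4035 -0.0009  0.013 ]
scene pin_grip [223.5 213.1] 0.81 [ 0.4115 -0.0463  0.013 ]
scene pin_grip [162.5 290.4] 0.54 [ 0.5186 -0.3092  0.013 ]
```

The pin lies still on the table; both cameras agree on the head at (0.4115,-0.053), with its tip toward +y at yaw about 102°. I'll grasp it tilted, turn it 90° about the finger axis to upright, and insert it from the robot side. IK is checked first, since that costs no robot time.

```bash
cat >> h.py <<'E'
Z=np.array([0,0,1.])
Hd=np.array([.4113,-.0530,.013]);PY=np.radians(101.7)
def hv(a): return np.array([np.cos(a),np.sin(a),0])
def quat(z,y): return Ro.from_matrix(np.c_[np.cross(y,z),y,z]).as_quat()
def grasp(al,s): 
    u=hv(PY);return quat(np.cos(al)*-Z+np.sin(al)*u,s*np.cross(Z,u)), Hd-.008*u+(.0115)*Z
def final(al,s,yaw,H): 
    u=hv(yaw);return quat(-np.cos(al)*u-np.sin(al)*Z,s*np.cross(Z,u)), np.array(H)+.008*Z+.0115*u
E
python3 - <<'E'
from h import *
H=np.array([.577,.0385,.115])
for al in(0,20,30):
  for s in(1,-1):
    a=np.radians(al);g=inverse_kinematics(grasp(a,s)[1].tolist(),grasp(a,s)[0].tolist())
    print(al,s,'G',None if g is None else np.round(g,2))
    for yw in range(120,300,20):
        q,p=final(a,s,np.radians(yw),H);r=inverse_kinematics(p.tolist(),q.tolist())
        if r is not None: print('   ',yw,np.round(r,2))
print(read_time_s())
E
```

```text
0 1 G [-0.19  0.34  0.26  2.29 -0.17  0.53 -2.74]
    120 [-0.56  0.9  -0.17  1.97  1.46  1.74  1.84]
    140 [-1.19  0.95  0.48  2.23  1.53  1.19  1.6 ]
    160 [-1.64  1.45  0.89  2.44  1.97  0.73  0.84]
    180 [-0.1   0.87 -0.17  2.49  2.93  1.81  1.65]
    200 [-0.99  1.53  0.88  2.49  2.75  1.92  0.46]
    220 [ 1.74  2.03 -1.33  2.25  1.1   0.19 -0.61]
    240 [ 1.62  2.03 -1.47  2.02  0.61  0.66 -0.19]
    260 [ 1.34  1.6  -1.27  1.77 -0.11  0.98  0.35]
    280 [ 1.13  1.58 -1.27  1.52 -0.07  1.37  0.31]
0 -1 G [ 1.07  0.66 -1.15  2.24  0.88  0.81 -0.47]
    120 [-0.53  0.9  -0.21  1.97  1.48  1.76 -1.3 ]
    140 [-0.27  0.91 -0.46  2.19  1.93  1.88 -1.36]
    160 [-0.23  0.88 -0.35  2.39  2.33  1.82 -1.46]
    180 [-0.18  0.87 -0.11  2.49  2.89  1.8  -1.55]
    200 [-0.99  1.53  0.88  2.49  2.75  1.92 -2.68]
    220 [ 1.58  1.64 -1.19  2.25 -1.37  0.26 -1.48]
    240 [ 1.33  1.29 -1.    2.03 -0.93  0.75 -2.1 ]
    260 [ 1.1   1.21 -0.87  1.78 -0.73  1.13 -2.32]
    280 [ 0.89  1.22 -0.77  1.53 -0.59  1.48 -2.42]
20 1 G [ 0.93  0.55 -0.74  2.15  0.07  0.72 -2.76]
    120 [-0.
[... 1062 characters left out ...]
.89  1.9   0.62]
    240 [ 1.44  1.29 -1.4   2.09  0.44  0.47 -0.43]
    260 [ 1.32  1.38 -1.42  1.86  0.38  0.88 -0.19]
    280 [ 1.15  1.42 -1.42  1.64  0.36  1.24 -0.01]
30 -1 G [ 1.37  1.03 -1.24  2.07  0.59  0.98  0.01]
    120 [ 0.11  0.8  -0.89  2.02  1.54  1.66 -1.06]
    140 [ 0.18  0.67 -0.89  2.23  1.78  1.43 -1.  ]
    160 [ 0.31  0.55 -0.86  2.41  2.13  1.16 -0.99]
    180 [ 0.87  0.72 -1.16  2.48  2.6   0.98 -0.73]
    200 [ 1.23  0.86 -1.25  2.44  2.99  0.54 -0.53]
    220 [-0.86  1.33  1.35  2.38  3.89  1.9  -2.52]
    240 [ 1.21  0.84 -1.02  2.1  -0.77  0.52 -2.56]
    260 [ 1.03  0.85 -0.86  1.87 -0.56  0.9  -2.59]
    280 [ 0.86  0.93 -0.79  1.65 -0.38  1.21 -2.58]
51.9417
```

```bash
sed -i 's/(.0115)\*Z/.0135*Z/; s/+.0115\*u/+.0135*u/' h.py
python3 - <<'E'
from h import *
a=np.radians(25);s=-1
qg,pg=grasp(a,s);zt=Ro.from_quat(qg).apply([0,0,1])
qf,pf=final(a,s,np.radians(160),[.577,.039,.20]);qf,pf2=final(a,s,np.radians(160),[.577,.039,.112])
print(inverse_kinematics(pf.tolist(),qf.tolist()))
move_ptp(pg-.09*zt,qg);move_gripper(.044,40)
b=np.array(read_ft_force());movel(pg,qg,speed=.13);st('at pin')
if np.linalg.norm(np.array(read_ft_force())-b)>12: raise SystemExit('contact')
move_gripper(0,100);st('grip')
movel(pg+[0,0,.17],qg,speed=.25);st('up')
if read_finger_gap()<.012: raise SystemExit('lost')
snap('scene')
for n in('pin_tip','pin_grip'):
    for d in tip_of('scene',n)[:2]: print(n,np.round(d['at'],1),round(d['confidence'],2))
print('exp',proj('scene',Hd+[0,0,.17]),proj('scene',Hd+.056*hv(PY)+[0,0,.17]))
move_ptp(pf,qf);st('upright')
movel(pf2,qf,speed=.15);pause(.1);st('hover')
snap('scene');snap('top')
for cam in('scene','top'):
  for n in('pin_tip','pin_grip','bar_hole'):
    for d in tip_of(cam,n)[:2]: print(cam,n,np.round(d['at'],1),round(d['confidence'],2))
e=np.array(read_eef_pos());H=e-.008*Z-.0135*hv(np.radians(160));print('exp',H,proj('scene',H),proj('scene',H-[0,0,.056]),'hole',proj('scene',[.577,.039,.043]))
E
```

```text
[ 0.39071283  0.33877357 -0.97212629  2.42208686  2.01473286  1.08903427
 -0.91589894]
at pin t 54.97 p [ 0.4136 -0.0611  0.0269] F [ 0.4 -0.1 -0.2] gap 0.0438 q7 -0.02
grip t 55.29 p [ 0.4141 -0.0616  0.0276] F [-0.7 -1.4  5.9] gap 0.0222 q7 -0.02
up t 56.12 p [ 0.4119 -0.0612  0.1955] F [-0.4  0.2 -1.8] gap 0.0225 q7 0.13
pin_tip [229.9 141.2] 0.71
pin_tip [162.6 311.4] 0.48
pin_grip [161.4 292.3] 0.49
pin_grip [217.8 151.5] 0.45
exp [216.52951378 151.35837147] [231.08125751 141.28549051]
upright t 57.93 p [0.5641 0.0429 0.2073] F [-0.1  0.1 -0.2] gap 0.022 q7 -1.02
hover t 58.77 p [0.565  0.0436 0.1212] F [-1.1  0.6 -0.5] gap 0.0222 q7 -1.24
scene pin_tip [302.3 212.4] 0.79
scene pin_tip [161.9 313.1] 0.65
scene pin_grip [300.8 185.9] 0.83
scene pin_grip [161.1 291.8] 0.67
scene bar_hole [300.8 217.2] 0.58
top pin_tip [122.4 219.4] 0.71
top pin_tip [428.7 212.1] 0.47
top pin_grip [262.7 196.9] 0.49
top pin_grip [432.8 204.8] 0.46
top bar_hole [263.6 199.9] 0.67
exp [0.57710798 0.03911897 0.11241578] [300.03649353 188.8795439 ] [299.49664581 209.61874302] hole [299.3021258  214.42832927]
```

The pin is upright just above the hole: tip at scene px (302,212), hole at (301,217), which matches the expected offset to about 1 px. Insert.

Run:
```python
from h import *
a=np.radians(25);s=-1;y=np.radians(160);b=np.array(read_ft_force());ok=False
for d in[(0,0),(-2.5,-2),(2,0),(-3,2)]:
    xy=np.array([.577,.039])+np.array(d)/1000
    q,p=final(a,s,y,[*xy,.104]);movel(p,q,speed=.12)
    q,p=final(a,s,y,[*xy,.090]);movel(p,q,speed=.1)
    f=np.array(read_ft_force())-b;e=read_eef_pos();print(d,f.round(1),'dz',round(e[2]-p[2],4))
    if f[2]<7 and e[2]-p[2]<.004: ok=True;break
    if read_time_s()>64: break
if ok:
    q,p=final(a,s,y,[*xy,.076]);movel(p,q,speed=.1);print((np.array(read_ft_force())-b).round(1));st('in')
```

```text
(0, 0) [-0.2  2.4  0.6] dz -0.0004
[-0.2  1.3  1. ]
in t 60.0 p [0.5642 0.0435 0.084 ] F [-0.8  0.3 -0.2] gap 0.022 q7 -1.31
```

Run:
```python
from h import *
a=np.radians(25);y=np.radians(160);b=np.array(read_ft_force())
q,p=final(a,-1,y,[.577,.039,.066]);movel(p,q,speed=.08);print((np.array(read_ft_force())-b).round(1));st('low')
q,p=final(a,-1,y,[.577,.039,.0625]);movel(p,q,speed=.06);print((np.array(read_ft_force())-b).round(1));st('home')
move_gripper(.05);zt=Ro.from_quat(q).apply([0,0,1]);movel(p-.11*zt,q,speed=.2);st('back')
for cam in('scene','top'):
  snap(cam)
  for n in('pin_grip','pin_tip','crank_mid','bar_hole'):
    for d in tip_of(cam,n)[:3]: print(cam,n,np.round(d['at'],1),round(d['confidence'],2))
  print('exp home',cam,proj(cam,[.577,.039,.063]),proj(cam,[.577,.039,.073]))
```

```text
[ 0.8 -0.8 -1.7]
low t 60.27 p [0.5644 0.0436 0.0742] F [ 0.  -0.6 -2. ] gap 0.0223 q7 -1.33
[-3.9  0.8  8.6]
home t 60.52 p [0.5653 0.0435 0.0737] F [-4.7  1.1  8.4] gap 0.022 q7 -1.33Traceback (most recent call last):
  File "<stdin>", line 5, in <module>
bench.MotionError: the arm cannot follow that straight line within its joint ranges
```

Run:
```python
from h import *
e=np.array(read_eef_pos());q=read_tcp_rot();st()
movel([e[0],e[1],e[2]+.10],q,speed=.22);st('up')
for cam in('scene','top'):
  im=snap(cam);h=proj(cam,[.577,.039,.063]).astype(int);x0,y0=h-20
  A=cv2.resize(im[y0:y0+40,x0:x0+40],None,fx=4,fy=4,interpolation=cv2.INTER_CUBIC);m=cv2.inRange(cv2.cvtColor(A,cv2.COLOR_RGB2HSV),(22,150,60),(34,255,255))
  for c in cv2.findContours(m,0,1)[0]:
    if cv2.contourArea(c)>100: r=cv2.boundingRect(c);print(cam,'yellow box',np.array(r[:2])/4+[x0,y0],np.array(r[2:])/4)
  for n in('pin_grip','crank_mid'):
    for d in tip_of(cam,n)[:3]: print(cam,n,np.round(d['at'],1),round(d['confidence'],2))
  P=lambda z:[proj(cam,[.577+.013*np.cos(t),.039+.013*np.sin(t),zz]) for t in np.linspace(0,6.2,24) for zz in(z-.02,z+.02)]
  for z in(.063,.068): v=np.array(P(z));print('exp',z,v.min(0).round(1),np.ptp(v,0).round(1))
```

```text
t 60.91 p [0.5643 0.0436 0.0704] F [ 0.  -0.2 -0.1] gap 0.0495 q7 -1.33
up t 61.52 p [0.564  0.0435 0.1701] F [-0.4  0.3 -0.9] gap 0.05 q7 -1.12
scene yellow box [295.  198.5] [11.  19.5]
scene pin_grip [163.4 290.8] 0.69
scene pin_grip [300.6 208.3] 0.55
scene crank_mid [343.6 164.5] 0.94
scene crank_mid [249.7 191.9] 0.72
exp 0.063 [293.7 196.8] [11.8 20.9]
exp 0.068 [293.7 194.9] [11.8 21. ]
top yellow box [258.   191.25] [12.  12.5]
top pin_grip [265.  193.7] 0.64
top pin_grip [434.8 206.8] 0.53
top crank_mid [134.9 241. ] 0.91
exp 0.063 [256.  190.9] [12.9 13.7]
exp 0.068 [255.9 190.7] [12.9 13.8]
```

The pin head matches the home height in both cameras (bottom edge 218.0 against 217.7 expected), the crank is back at its tray position, and the robot is clear. Handing in.

```bash
python3 -c "
from bench import *
print(sign_off(), read_time_s())"
```

```text
the job is handed in; nothing more can be done
the job is handed in; nothing more can be done
```

I handed the job in at about 61.5 s of the 72 s allowed: bar wound to within about 1 mm of line-up using only the crank, crank flat in its tray, and the larger pin home by camera estimate (about 1 mm) after I knocked it out of the gripper on the shaft and it rolled onto the table before I re-grasped and inserted it; I did not measure the four bystanders again at the end.

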